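Shut the drip grate and hang the rinsed pots to drain

ROBOT

A 6-joint arm with a two-finger parallel gripper is mounted at the origin on a cart in front of the work surface, level with it; the furniture and walls round the work are solid. World frame = base frame: x ahead of the robot, y to its left, z up, the work surface at z = 0. Lengths are in mm, angles in rad, forces in N, time in s.
With the tool pointing down it reaches from about 350 to 875 mm from the base axis. Payload 4.2 kg.
Tool frame: the origin (TCP) lies midway between the tips of the shut fingers; the grasp point (between the pads) lies 19 mm behind it; z points along the fingers, y is the line along which they close (so a half turn about z gives the same grasp; the last joint's range is limited). The gripper opens to 85 mm and grips with 20 to 120 N. Pads are 22 mm wide; open, the fingers measure 114 mm over their backs; the gripper's body (76 mm by 85 mm) begins 54 mm behind the grasp point. The pads swing forward as they close: fully open they stand 13 mm farther back than shut.
Start: joints at [1.529, 0.385, 0.008, 0, -1.194, -0.259], TCP at [185.145, 596.926, 203.412] pointing down, gripper open.
Joint ranges: [-3.14, 3.14], [-1.21, 2.06], [-1.07, 1.41], [-3.16, 2.05], [-2.99, -0.16], [-3.1, 3.1]. Speed limits (rad/s): [2.79, 2.79, 3.14, 3.14, 3.14, 3.14].

INTERFACE

Orientations are given as a unit quaternion [x, y, z, w].
In Python, from bench import read_state, get_image, job_done gives the robot as it stands.
- The arm moves only by the shell command python3 -m jog 'ROWS'. ROWS is JSON, a list of rows, each a list of 3 entries, a list of its own where there are three numbers: the shift along the world's x, y, z scaled (see below), then the turn, a rotation vector about the world's x, y, z scaled (see below), then the gripper's target within -1 to 1 (shut at 1, half-way at 0, fully open at -1). In form: [[[x, y, z], [wx, wy, wz], claw], ...]. A call has 1 to 20 rows; each row is the pose to reach, as a shift and turn from the pose commanded when the call began; what a row does not reach only later rows make up. The controller multiplies each number of a shift by 10 cm and each number of a turn by 120 degrees. A row lasts 1/10 s, in which the tool goes at most 50 mm and 8.59 degrees, less where a joint would pass 70% of its speed; a pose out of reach is approached as far as the arm can. A call with a number of a shift or a turn outside -1 to 1 is refused whole. A call with a gripper value outside its range is refused whole. The fingers move at their own pace and stop on an object; the grip force is fixed at half the most. Time passes only in rows, so rows that repeat a pose let the fingers close. It gives the time, the measured TCP pose, the force, the opening and the grip force at its end, in the units of the state.
- read_state(): the state, without advancing time (a new reading comes with each control period).
- get_image(name): name is "scene" or "top" or "wrist"; returns a dict with "frame" (420x560x3 uint8, red, green, blue), "range_z" (420x560 float32, mm along the optical axis (not along the pixel's ray), 0 where there is no reading), "fx", "fy", "cx", "cy" (pixels), "distortion" ([k1, k2, p1, p2, k3] as OpenCV has them; the pictures are not rectified), "R" (3x3) and "t" (3): a world point X has camera coordinates R X + t. Camera axes: x right, y down, z forward; pixel columns grow to the right and rows downward; lengths in mm; the calibration is good to about 2 mm. A picture is of the moment at which its call begins.
- job_done(): hands the job in; it is judged then, once.
The state is a dict: "clock": time; "joints": joint angles; "joint_vel": joint speeds; "joint_efforts": joint torques, N m; "position": TCP position; "ee_rot": TCP orientation; "contact_force": force on the tool from outside, world axes, zero at the start; "wrist_torque": the same for the moment, N m; "gripper_width": finger opening in mm; "grasp_force": force on a finger pad.
Only numpy, scipy, OpenCV 4.12 (cv2) and the standard library are available. Lean on these libraries where they do the work, as an engineer would, in place of code of your own. Each camera call takes 0.05 s, during which the arm holds its last target. There are 200 camera calls.

TASK

The two rinsed water pots standing mouth-down on the drawing board will never dry there. First press the raised, hinged drip grate at the front of the draining rack (the side facing the board) down until it snaps shut and stays down, then hang both pots mouth-down on the rack's two empty front pegs, one on each, sliding each gently down along its leaning peg until it sits fully home. Let go of everything and leave the other things on the table where they are.

Things in the scene. Friction and masses are not known exactly. Their poses are not given: they have to be found in the camera images.
- rack: white drip tray, 300 (x) by 280 mm (y), rim 36 mm high, with a steel grid and two rows of leaning wire pegs, fixed. Origin: centre of its underside; x from its front to its rear, y to its side away from the robot, z up. Its front faces roughly left (the board). The front pegs (far y = +80, near -80 mm) are empty; the rear row, 115 mm behind and 63 mm higher, holds two fixed pots already hung
- grate (a joint): angle (rad) of the hinged front half of the drip grid: 0 = shut and level, against a firm stop; grows to 1.15 as its rear edge rises. A weak spring (1 to 2 N) holds it up, near 0.7 to 1.1, and lifts it again if let go too early. At about 0.13 its edge meets a sprung catch: some 6 to 10 N at the blue pad push it past; below 0.05 it is snapped in and stays shut
- grate_hinge (a point): middle of the grate's hinge line, along the rack's y, 130 mm in front of the rack's origin and 34 mm above the table. The grate reaches 85 mm back from it, is 232 mm wide and 5 mm thick
- grate_pad (a point): middle of the upper face of the blue ribbed pad (30 x 46 mm) on the grate, midway between the front pegs, 62 mm from the hinge line: press here. x points from hinge to free edge, z out of the upper face. When shut it lies 37 mm above the table, 24 mm in front of the catch's dark nose, behind which stands its grey housing (top 52 mm above the table)
- peg_far: far front peg (from the robot): wire cage fixed to the rack, leaning 30 deg from vertical to the rack's front. Origin on its axis, where a seated pot's rim centre comes (81 mm above the table); z along the axis, up; top at z = 83 mm; 37 mm across at z = 70 mm, 55 at z = 0. A pot slides on along this axis; home, its inner base rests on the top, its outside at z = 85 mm, play 5 to 7 mm all round
- peg_near: near front peg (from the robot): wire cage fixed to the rack, leaning 30 deg from vertical to the rack's front. Origin on its axis, where a seated pot's rim centre comes (81 mm above the table); z along the axis, up; top at z = 83 mm; 37 mm across at z = 70 mm, 55 at z = 0. A pot slides on along this axis; home, its inner base rests on the top, its outside at z = 85 mm, play 5 to 7 mm all round
- peg_far_top (a point): top of the far front peg, on its axis (83 mm along it); axes as the peg's
- peg_near_top (a point): top of the near front peg, on its axis (83 mm along it); axes as the peg's
- pot_a: pot A: mint-green plastic rinsing pot, mouth-down on a 12 mm board at first: 85 mm high, plain round cone, 56 mm across its closed end (on top), 77 mm across the rim, base 2 mm thick, 60 g. Origin: centre of the closed end's outside; z points to the mouth (down at first). Grasp across the closed end, 60 to 65 mm across 20 to 35 mm below it. Either pot may go on either peg
- pot_b: pot B: mint-green plastic rinsing pot, mouth-down on a 12 mm board at first: 85 mm high, plain round cone, 56 mm across its closed end (on top), 77 mm across the rim, base 2 mm thick, 60 g. Origin: centre of the closed end's outside; z points to the mouth (down at first). Grasp across the closed end, 60 to 65 mm across 20 to 35 mm below it. Either pot may go on either peg
- pot_a_rim (a point): centre of pot A's mouth; axes as the pot's
- pot_b_rim (a point): centre of pot B's mouth; axes as the pot's
- ink_bottle: dark ink bottle with white cap, 43 mm wide, 92 mm high, standing on the far right corner of the board; a bystander, to be left alone. Origin: centre of its underside
- lino_block: brown carved lino block, 75 x 100 x 9 mm, lying on the far part of the board; a bystander, to be left alone. Origin: centre of its underside
- rubber_stamp: wooden stamp with a knob, 30 x 42 x 60 mm, standing on the far part of the board; a bystander, to be left alone. Origin: centre of its underside
- poster_yellow: yellow squeeze bottle of paint with white nozzle, 52 mm wide, 125 mm high, standing behind the work; a bystander, to be left alone. Origin: centre of its underside
Things that resemble listed ones, but are neither listed nor needed, are in the scene too. Leave any pink or purple look-alike of the pot_a alone.

How it is judged (in metres and radians):
On the way, in this order (a step that is already met when the one before it is completed fails the run):
1. the drip grate is snapped shut before any pot is hung (value of joint grate below 0.05 rad and not ((distance between pot_a and peg_far_top below 0.02 m and distance between pot_a_rim and peg_far below 0.02 m and z of pot_a in the frame of peg_far below 0.092 m) or (distance between pot_a and peg_near_top below 0.02 m and distance between pot_a_rim and peg_near below 0.02 m and z of pot_a in the frame of peg_near below 0.092 m)) and not ((distance between pot_b and peg_far_top below 0.02 m and distance between pot_b_rim and peg_far below 0.02 m and z of pot_b in the frame of peg_far below 0.092 m) or (distance between pot_b and peg_near_top below 0.02 m and distance between pot_b_rim and peg_near below 0.02 m and z of pot_b in the frame of peg_near below 0.092 m))), for 0.2 s.
2. one pot is home on a front peg and let go (((((distance between pot_a and peg_far_top below 0.02 m and distance between pot_a_rim and peg_far below 0.02 m and z of pot_a in the frame of peg_far below 0.092 m) or (distance between pot_a and peg_near_top below 0.02 m and distance between pot_a_rim and peg_near below 0.02 m and z of pot_a in the frame of peg_near below 0.092 m)) and contact force between pot_a and the fingers below 0.3 N) or (((distance between pot_b and peg_far_top below 0.02 m and distance between pot_b_rim and peg_far below 0.02 m and z of pot_b in the frame of peg_far below 0.092 m) or (distance between pot_b and peg_near_top below 0.02 m and distance between pot_b_rim and peg_near below 0.02 m and z of pot_b in the frame of peg_near below 0.092 m)) and contact force between pot_b and the fingers below 0.3 N))), for 0.2 s.
3. both pots are home on the front pegs and let go (((distance between pot_a and peg_far_top below 0.02 m and distance between pot_a_rim and peg_far below 0.02 m and z of pot_a in the frame of peg_far below 0.092 m) or (distance between pot_a and peg_near_top below 0.02 m and distance between pot_a_rim and peg_near below 0.02 m and z of pot_a in the frame of peg_near below 0.092 m)) and contact force between each of pot_a, pot_b and the fingers below 0.3 N and ((distance between pot_b and peg_far_top below 0.02 m and distance between pot_b_rim and peg_far below 0.02 m and z of pot_b in the frame of peg_far below 0.092 m) or (distance between pot_b and peg_near_top below 0.02 m and distance between pot_b_rim and peg_near below 0.02 m and z of pot_b in the frame of peg_near below 0.092 m))), for 0.2 s.
At the end, for the whole second after the job is handed in: Grate snapped shut (below 0.05 rad); both pots hang mouth-down on the front pegs, one each, fully home (closed end under 92 mm along the peg and within 20 mm of its top, rim centre within 20 mm of the peg's origin), at rest and untouched by the fingers (all of step 3 and value of joint grate below 0.05 rad and linear speed of each of pot_a, pot_b below 0.03 m/s and angular speed of each of pot_a, pot_b below 0.4 rad/s).
It fails at once if a bystander is shifted or knocked by more than 40 mm (distance of any of ink_bottle, lino_block, rubber_stamp, poster_yellow from where it was at the start of the episode above 0.04 m).
It fails at once if a pot is dropped or slammed onto a peg (faster than 0.6 m/s within 60 mm of its seat) ((distance between pot_a_rim and peg_far below 0.06 m and linear speed of pot_a above 0.6 m/s) or (distance between pot_a_rim and peg_near below 0.06 m and linear speed of pot_a above 0.6 m/s) or (distance between pot_b_rim and peg_far below 0.06 m and linear speed of pot_b above 0.6 m/s) or (distance between pot_b_rim and peg_near below 0.06 m and linear speed of pot_b above 0.6 m/s)).
It also fails if it takes over 66 s, if anything falls off the work surface, if the arm or the gripper's body presses on something with over 40 N, if the wrist force passes 120 N, or if a joint passes its speed limit or range.

## Working session

There is one attempt and no reset: what is moved stays moved. The work goes in short steps, Python scripts to look and compute and a shell command to move; the robot and the scene stay as the last step left them, time stands still between calls to the robot, and variables do not carry over. Pictures are saved under pics/ and viewed, at most 10 in all, crops included, and the job is handed in when it is done.

```bash
mkdir -p pics; ls; cat > h.py <<'E'
import numpy as np, cv2
from bench import read_state, get_image, job_done
def cloud(im):
    z=im["range_z"]; h,w=z.shape
    K=np.array([[im["fx"],0,im["cx"]],[0,im["fy"],im["cy"]],[0,0,1]],float)
    uv=np.stack(np.meshgrid(np.arange(w),np.arange(h)),-1).reshape(-1,1,2).astype(np.float64)
    n=cv2.undistortPoints(uv,K,np.array(im["distortion"],float)).reshape(h,w,2)
    c=np.dstack([n*z[...,None],z])
    P=(c-np.array(im["t"]))@np.array(im["R"])
    P[z<=0]=np.nan
    return P
def project(im,X):
    K=np.array([[im["fx"],0,im["cx"]],[0,im["fy"],im["cy"]],[0,0,1]],float)
    return cv2.projectPoints(np.array(X,float).reshape(-1,3),cv2.Rodrigues(np.array(im["R"],float))[0],np.array(im["t"],float),K,np.array(im["distortion"],float))[0].reshape(-1,2)
def save(im,n): cv2.imwrite("pics/"+n,im["frame"][...,::-1])
E
python3 - <<'E'
from h import *
print(read_state())
for n in("scene","top"):
    im=get_image(n); save(im,n+"0.png"); print(n,(-np.array(im["R"]).T@np.array(im["t"])).round(), (im["range_z"]>0).mean())
E
```

```text
pics
{'clock': 0.0, 'joints': array([ 1.52859073e+00,  3.85533803e-01,  6.61978177e-03, -5.33816137e-04,
       -1.19403868e+00, -2.58615049e-01]), 'joint_vel': array([-3.08452047e-04, -4.75731551e-04, -1.10490357e-03, -5.87208871e-04,
        6.54783209e-04,  1.72334145e-05]), 'joint_efforts': array([-2.10558346e-04, -3.92282939e+01,  1.88401669e+01,  4.18632299e+00,
       -4.51522123e-03, -1.06094323e-06]), 'position': array([184.9630694 , 596.30642898, 202.32788363]), 'ee_rot': array([ 9.88694313e-01, -1.49941096e-01, -1.30193621e-04,  1.09867114e-03]), 'contact_force': array([ 0.09841074, -1.02714049,  0.2472065 ]), 'wrist_torque': array([ 0.0010604 , -0.03353817, -0.01098237]), 'grasp_force': 0.0, 'gripper_width': 85.62260527798112}
scene [-225. -425.  613.] 0.9959991496598639
top [ 405.   35. 1055.] 0.9960034013605442
```

View pics/scene0.png

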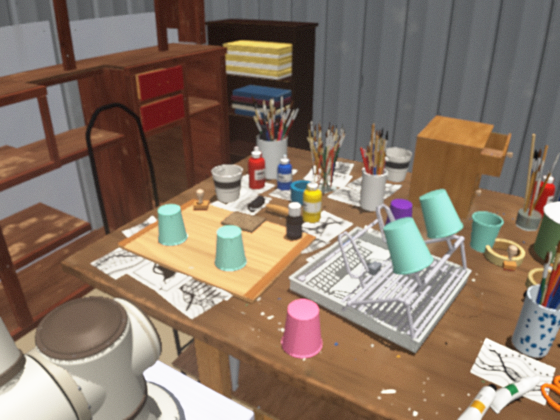

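View pics/top0.png

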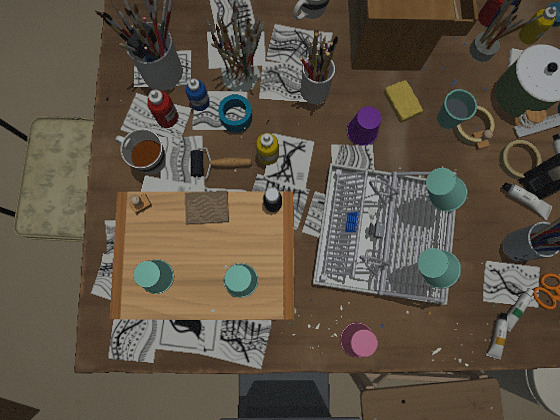

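The scene view shows mint pots on the board at (171,225) and (230,248), a pink look-alike at (302,327), and hung mint pots on the rear pegs. The top view shows board pots at (152,276) and (240,280), the rack spanning about (315–460,165–305), the blue pad at (351,222), and a loose teal cup at (456,108) that isn't mouth-down on the board.

```bash
python3 - <<'E'
from h import *
im=get_image("top"); P=cloud(im); hsv=cv2.cvtColor(im["frame"],cv2.COLOR_RGB2HSV)
print("axes", (P[250,300]-P[250,120]).round(), (P[200,300]-P[340,300]).round())
m=((hsv[...,0]>72)&(hsv[...,0]<95)&(hsv[...,1]>70)&(hsv[...,2]>70)).astype(np.uint8)
n,l,s,c=cv2.connectedComponentsWithStats(m)
for i in range(1,n):
    if s[i,4]<150: continue
    Q=P[l==i]; zt=np.nanpercentile(Q[:,2],97); T=Q[Q[:,2]>zt-6]
    print("mint",c[i].round(),s[i,4],"top z",zt.round(1),"ctr",np.nanmean(T,0).round(1),"ext",(np.nanmax(T,0)-np.nanmin(T,0)).round())
b=(hsv[...,0]>100)&(hsv[...,0]<130)&(hsv[...,1]>120)
yy,xx=np.nonzero(b[205:240,335:365]); Q=P[205:240,335:365][b[205:240,335:365]]
print("pad",xx.mean()+335,yy.mean()+205,len(xx),np.nanmedian(Q,0).round(1)); 
A=np.c_[Q[:,:2]-np.nanmean(Q[:,:2],0),np.ones(len(Q))]; print(np.linalg.lstsq(A,Q[:,2],rcond=None)[0])
# rack: rim height
r=P[150:320,300:475]; print("rack z hist",np.histogram(r[...,2],bins=[-20,5,15,25,32,36,40,50,60,80,100,150,200,260]))
crop=im["frame"][150:320,300:475]; cv2.imwrite("pics/rack.png",cv2.resize(crop,None,fx=3.5,fy=3.5,interpolation=cv2.INTER_CUBIC)[...,::-1])
np.save("top.npy",P)
E
```

```text
axes [   1. -419.  -11.] [326.  -3.  -1.]
mint [460. 104.] 163 top z 88.7 ctr [ 859.3 -398.9   85.6] ext [79. 79.  7.]
mint [447. 188.] 1122 top z 230.6 ctr [ 631.8 -302.4  228.2] ext [48. 24.  9.]
mint [439. 267.] 1199 top z 231.0 ctr [ 475.6 -277.3  228.5] ext [50. 27. 10.]
mint [153. 275.] 874 top z 100.3 ctr [466.9 304.4  97.6] ext [55. 55.  8.]
mint [240. 279.] 730 top z 100.3 ctr [458.6 112.2  97.6] ext [55. 56.  8.]
pad 351.2657004830918 221.73913043478262 207 [ 580.6 -133.3   87. ]
[-0.17636029 -1.07747529 86.6951825 ]
rack z hist (array([12446,  6115,    73,   462,  2533,  1355,   813,   532,   794,
         766,  1004,   929,  1827]), array([-20,   5,  15,  25,  32,  36,  40,  50,  60,  80, 100, 150, 200,
       260]))
```

View pics/rack.png

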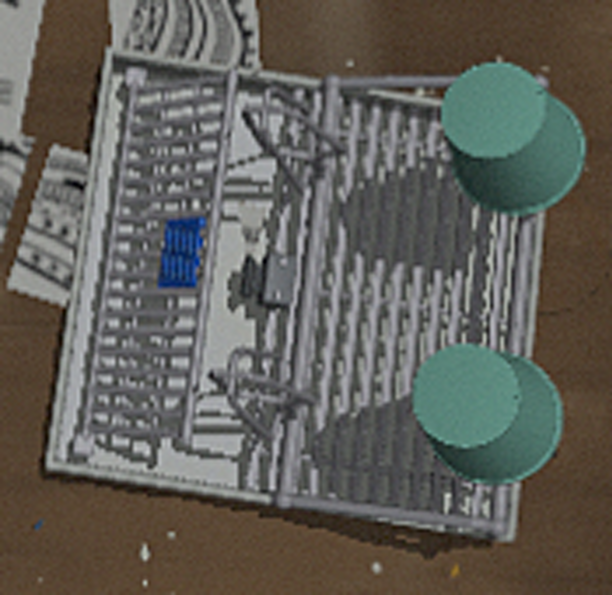

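The crop shows the raised grate with the blue pad at (182,252), the catch nose and housing at (240–280,280), the front peg cages at about (290,130) and (260,390), and the rim's front corners at (110,48) and (47,470). The candidates are the mint cups at top-image (152,276) and (240,280) on the board, the hung ones at (447,188) and (439,267), an upright teal cup at (456,108), and pink/purple ones at (360,340) and (365,125). Only the first two stand mouth-down on the board, with tops at z≈97–100.

```bash
python3 - <<'E'
from h import *
im=get_image("top"); P=cloud(im); hsv=cv2.cvtColor(im["frame"],cv2.COLOR_RGB2HSV)
C=-np.array(im["R"]).T@np.array(im["t"])
K=np.array([[im["fx"],0,im["cx"]],[0,im["fy"],im["cy"]],[0,0,1]],float)
def ray(u,v,z):
    n=cv2.undistortPoints(np.array([[[u,v]]],float),K,np.array(im["distortion"],float)).ravel()
    d=np.array(im["R"]).T@np.array([n[0],n[1],1]); return C+d*(z-C[2])/d[2]
co=[ray(300+u/3.5,150+v/3.5,36) for u,v in[(110,48),(47,470),(512,540)]]
print(np.array(co).round(1), [np.linalg.norm(co[0]-co[1]),np.linalg.norm(co[2]-co[1])])
yr=co[0]-co[1]; print("front edge angle",np.degrees(np.arctan2(yr[1],yr[0])), "side", np.degrees(np.arctan2(co[2][1]-co[1][1],co[2][0]-co[1][0]))+90, "centre",(co[0]+co[2])/2)
# rear discs
m=((hsv[...,0]>72)&(hsv[...,0]<95)&(hsv[...,1]>70)&(hsv[...,2]>70)).astype(np.uint8)
n,l,s,c=cv2.connectedComponentsWithStats(m); E=[]
for i in range(1,n):
    if s[i,4]<900: continue
    if c[i][0]<300: continue
    Q=P[l==i]; th=np.radians(30); ya=yr/np.linalg.norm(yr)*[1,1,0]; xa=np.array([ya[1],-ya[0],0]); a=-.5*xa+.866*np.array([0,0,1])
    h=Q@a; t=np.nanpercentile(h,98); D=Q[h>t-4]
    e=np.array([[(D@ya).max()+(D@ya).min()],[ (D@np.cross(a,ya)).max()+(D@np.cross(a,ya)).min()]]).ravel()/2
    ctr=e[0]*ya+e[1]*np.cross(a,ya)+np.median(D@a)*a; E.append(ctr); print("disc",len(D),ctr.round(1),D.mean(0).round(1),"ext",np.ptp(D@ya),np.ptp(D@np.cross(a,ya)))
yv=E[0]-E[1]; print("rear row angle",np.degrees(np.arctan2(yv[1],yv[0])),np.linalg.norm(yv))
# front peg points: z>85
for (u0,u1,v0,v1) in[(365,402,170,208),(358,392,245,280)]:
    r=P[v0:v1,u0:u1].reshape(-1,3); r=r[r[:,2]>135]; print("peg top pts",len(r),np.nanmean(r,0).round(1),np.nanmax(r[:,2]))
E
```

```text
[[ 728.2  -99.5   36. ]
 [ 447.3  -52.5   36. ]
 [ 400.8 -351.3   36. ]] [np.float64(284.8057172892748), np.float64(302.34453100613786)]
front edge angle -9.49401526818702 side -8.841783647447897 centre [ 564.49412973 -225.38036941   36.        ]
disc 530 [ 635.5 -286.7  219.6] [ 635.7 -286.   219.4] ext 54.802592309196825 56.20064891697726
disc 540 [ 478.9 -260.8  219.9] [ 478.9 -260.   219.7] ext 55.0984710235644 55.740759951942835
rear row angle -9.36869079616973 158.72924554809413
peg top pts 109 [ 651.5 -180.6  149.2] 158.50717148443695
peg top pts 101 [ 495.4 -154.9  149.5] 160.76722080781124
```

```bash

python3 -m jog '[[[0.49,-0.9,0],[0,0,-0.171],1],[[0.49,-0.9,0],[0,0,-0.171],1],[[0.49,-0.9,0],[0,0,-0.171],1]]'
python3 -m jog '[[[0.49,-0.9,0],[0,0,-0.171],1],[[0.49,-0.9,0],[0,0,-0.171],1],[[0.49,-0.9,0],[0,0,-0.171],1]]'
python3 -m jog '[[[0.49,-0.9,0],[0,0,-0.171],1],[[0.49,-0.9,0],[0,0,-0.171],1],[[0.49,-0.9,0],[0,0,-0.171],1]]'
python3 -m jog '[[[0.49,-0.9,0],[0,0,-0.171],1],[[0.49,-0.9,0],[0,0,-0.171],1],[[0.49,-0.9,0],[0,0,-0.171],1],[[0.49,-0.9,0],[0,0,-0.171],1]]'
python3 - <<'E'
from h import *
s=read_state(); print(s["clock"],s["joints"].round(2),s["position"].round(1),s["ee_rot"].round(3),s["gripper_width"],s["contact_force"])
from scipy.spatial.transform import Rotation as R
print(R.from_quat(s["ee_rot"]).as_matrix().round(3))
E
```

```text
clock: 0.5
position: [235.5, 502.2, 203.4]
ee_rot: [0.945, -0.327, 0.0, 0.001]
contact_force: [-0.7, 1.7, 0.6]
gripper_width: 43.8
grasp_force: 0.0
clock: 0.8
position: [284.2, 412.4, 203.5]
ee_rot: [0.872, -0.49, 0.0, 0.001]
contact_force: [0.2, 0.5, 0.1]
gripper_width: -0.3
grasp_force: 0.0
clock: 1.1
position: [333.0, 322.7, 203.4]
ee_rot: [0.77, -0.638, 0.0, 0.001]
contact_force: [-0.8, 0.5, -0.2]
gripper_width: 0.1
grasp_force: 0.0
clock: 1.5
position: [381.6, 235.6, 203.4]
ee_rot: [-0.646, 0.763, 0.0, 0.0]
contact_force: [0.7, 0.5, 0.9]
gripper_width: 0.1
grasp_force: 0.0
1.5 [ 0.92  0.08 -0.4  -0.   -1.09 -1.08] [381.6 235.6 203.4] [-0.646  0.763  0.     0.   ] 0.09245166230811586 [0.66750132 0.49576504 0.91341079]
[[-0.165 -0.986 -0.   ]
 [-0.986  0.165  0.   ]
 [-0.     0.    -1.   ]]
```

```bash

python3 -m jog '[[[0.49,-0.9,0],[0,0,0],1],[[0.49,-0.9,0],[0,0,0],1],[[0.49,-0.9,0],[0,0,0],1]]' | head -2
python3 -m jog '[[[0.49,-0.9,0],[0,0,0],1],[[0.49,-0.9,0],[0,0,0],1],[[0.49,-0.9,0],[0,0,0],1]]' | head -2
python3 -m jog '[[[0.49,-0.9,0],[0,0,0],1],[[0.49,-0.9,0],[0,0,0],1],[[0.49,-0.9,0],[0,0,0],1]]' | head -2
python3 -m jog '[[[0.49,-0.9,-0.4],[0,0,0],1],[[0.49,-0.9,-0.4],[0,0,0],1],[[0.49,-0.9,-0.4],[0,0,0],1],[[0.49,-0.9,-0.4],[0,0,0],1]]'
python3 - <<'E'
from h import *
s=read_state(); print(s["joints"].round(2),s["position"].round(1))
im=get_image("wrist"); save(im,"w1.png"); P=cloud(im); hsv=cv2.cvtColor(im["frame"],cv2.COLOR_RGB2HSV)
b=(hsv[...,0]>100)&(hsv[...,0]<130)&(hsv[...,1]>120)&(hsv[...,2]>60)
yy,xx=np.nonzero(b); print("pad",xx.mean(),yy.mean(),len(xx),np.nanmedian(P[b],0).round(1),project(im,s["position"]))
E
```

```text
clock: 1.8
position: [431.2, 144.3, 203.2]
clock: 2.1
position: [480.7, 54.5, 203.1]
clock: 2.4
position: [530.0, -35.1, 202.8]
clock: 2.8
position: [577.0, -122.6, 161.8]
ee_rot: [-0.647, 0.762, 0.001, -0.001]
contact_force: [0.0, -0.3, -0.5]
gripper_width: -0.1
grasp_force: 0.0
[ 0.06  0.36 -0.14 -0.   -1.07 -0.23] [ 577.  -122.6  161.8]
pad 281.8131672597865 194.20284697508896 1124 [ 581.  -135.8   89. ] [[284.56593128 259.72274338]]
```

View pics/w1.png

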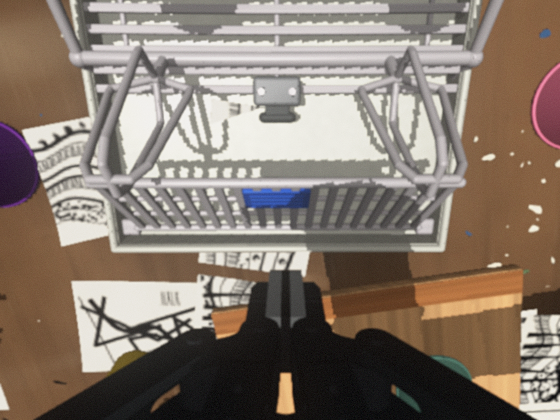

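The wrist view shows the pad at (280,198), the catch at (277,95), and the front peg cages at left (130,120) and right (420,120), with the path for the shut fingers clear.

```bash

python3 -m jog '[[[0.02,-0.06,-0.5],[0,0,0],1],[[0.02,-0.06,-0.65],[0,0,0],1],[[0.01,-0.12,-0.8],[0,0,0],1],[[0.0,-0.18,-0.95],[0,0,0],1]]'
python3 -m jog '[[[0,-0.05,-0.08],[0,0,0],1],[[0,-0.09,-0.14],[0,0,0],1],[[0,-0.13,-0.2],[0,0,0],1],[[0,-0.14,-0.24],[0,0,0],1],[[0,-0.14,-0.26],[0,0,0],1]]'
```

```text
clock: 3.25
position: [577.5, -138.7, 69.2]
ee_rot: [-0.649, 0.761, -0.001, 0.001]
contact_force: [0.1, -0.1, 0.5]
gripper_width: 0.2
grasp_force: 0.4
clock: 3.75
position: [577.5, -155.4, 42.7]
ee_rot: [-0.647, 0.762, -0.0, 0.0]
contact_force: [-0.1, -1.5, 1.2]
gripper_width: -0.2
grasp_force: 0.9
```

```bash

python3 -m jog '[[[0,0,-0.03],[0,0,0],1],[[0,0,-0.05],[0,0,0],1],[[0,0,-0.07],[0,0,0],1]]'
python3 -m jog '[[[0,0,-0.02],[0,0,0],1],[[0,0,-0.02],[0,0,0],1]]'
```

```text
clock: 4.05
position: [577.4, -155.1, 35.5]
ee_rot: [-0.647, 0.762, -0.0, 0.0]
contact_force: [0.2, -0.7, 0.6]
gripper_width: -0.5
grasp_force: 0.6
clock: 4.25
position: [577.2, -155.0, 33.1]
ee_rot: [-0.647, 0.762, 0.0, 0.0]
contact_force: [0.3, 0.3, 0.4]
gripper_width: -0.0
grasp_force: 0.2
```

```bash
python3 - <<'E'
from h import *
s=read_state(); im=get_image("wrist"); im2=get_image("top"); 
a=im["frame"][60:420]; c=im2["frame"][150:320,300:475]
cv2.imwrite("pics/w2.png",np.hstack([cv2.resize(a,(400,300)),cv2.resize(c,(309,300))])[...,::-1])
for q in (im,im2):
  hsv=cv2.cvtColor(q["frame"],cv2.COLOR_RGB2HSV); P=cloud(q)
  b=(hsv[...,0]>100)&(hsv[...,0]<130)&(hsv[...,1]>120)&(hsv[...,2]>60)&(np.hypot(P[...,0]-578,P[...,1]+150)<60)
  print(b.sum(),np.nanmedian(P[b],0),np.nanmin(P[b],0),np.nanmax(P[b],0))
E
```

```text
2499 [ 578.50808777 -161.11164713   60.75021707] [ 553.70102833 -170.88355373   52.23139494] [ 601.75392523 -136.21927047   85.09061562]
57 [ 569.49663493 -141.93258552   55.46644829] [ 557.58573478 -148.48433261   51.55535999] [ 592.05265667 -136.96162834   60.23710669]
```

View pics/w2.png

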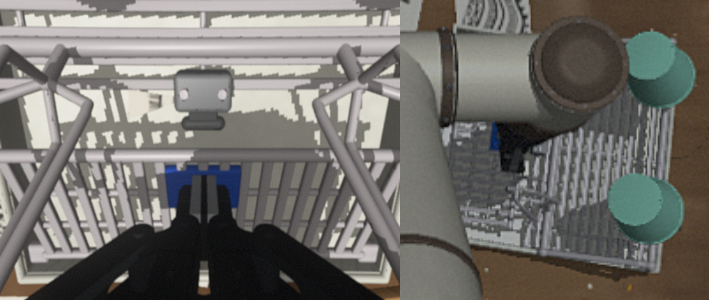

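The wrist crop shows the pad at (203,190) with the fingertips over it, and the grate's free edge (200,157) has not yet reached the catch nose at (203,122). I'll fit the pad plane to get the actual grate angle.

```bash
python3 - <<'E'
from h import *
s=read_state(); im=get_image("wrist"); P=cloud(im)
print(s["position"],s["contact_force"], project(im,s["position"]), (-np.array(im["R"]).T@np.array(im["t"])).round())
hsv=cv2.cvtColor(im["frame"],cv2.COLOR_RGB2HSV)
b=(hsv[...,0]>100)&(hsv[...,0]<130)&(hsv[...,1]>120)&(hsv[...,2]>60)&(np.hypot(P[...,0]-578,P[...,1]+150)<60)
b=cv2.erode(b.astype(np.uint8),np.ones((5,5)))>0
Q=P[b]; c=np.median(Q,0); Q=Q[np.abs(Q[:,2]-c[2])<20]; A=np.c_[Q[:,:2]-c[:2],np.ones(len(Q))]
print(len(Q),c,np.linalg.lstsq(A,Q[:,2],rcond=None)[0],Q.min(0),Q.max(0))
u,v=[int(x) for x in project(im,s["position"])[0]]
for r in range(180,400,12): print(r,P[r,u-50].round(),P[r,u].round(),P[r,u+6].round(),im["frame"][r,u])
E
```

```text
[ 577.04144026 -154.92617165   33.1858057 ] [0.67823686 0.10292722 0.86590238] [[284.6318657  259.70020177]] [ 564. -233.  204.]
1523 [ 580.59645286 -160.62906789   61.18069817] [-5.07055854e-02 -3.13565264e-01  6.06082253e+01] [ 554.86916488 -169.97999335   53.05048572] [ 600.02194118 -137.98129273   64.00253183]
180 [ 598. -194.    8.] [ 570. -199.   53.] [ 567. -199.   53.] [144 144 144]
192 [ 599. -187.    8.] [ 571. -194.   51.] [ 568. -194.   52.] [101 104 103]
204 [ 601. -181.    9.] [ 572. -187.   44.] [ 569. -186.   44.] [76 77 77]
216 [ 602. -174.    7.] [ 573. -181.   43.] [ 570. -181.   43.] [93 92 87]
228 [ 604. -167.    9.] [ 576. -163.    8.] [ 573. -162.    8.] [119 118 107]
240 [ 593. -181.   64.] [ 573. -178.   65.] [ 571. -177.   64.] [93 88 88]
252 [ 594. -177.   67.] [ 574. -173.   65.] [ 572. -173.   66.] [93 91 90]
264 [ 596. -170.   62.] [ 575. -166.   61.] [nan nan nan] [ 71  76 100]
276 [ 597. -164.   61.] [ 575. -166.   71.] [ 573. -164.   70.] [27 28 29]
288 [ 599. -156.   58.] [ 575. -165.   81.] [ 573. -165.   81.] [20 20 22]
300 [ 601. -149.   54.] [ 575. -166.   90.] [ 573. -165.   89.] [21 21 23]
312 [ 603. -141.   51.] [ 575. -165.   96.] [ 573. -165.   96.] [19 14 14]
324 [ 606. -132.   48.] [ 576. -163.  100.] [ 574. -163.  100.] [17 19 18]
336 [ 592. -164.  104.] [ 577. -158.  100.] [ 575. -158.  100.] [21 19 21]
348 [ 589. -168.  116.] [ 577. -154.   99.] [ 575. -152.   98.] [12 11 16]
360 [ 587. -173.  127.] [ 578. -149.  100.] [ 576. -148.   99.] [18 17 19]
372 [ 586. -173.  131.] [ 579. -144.   99.] [ 577. -143.   98.] [28 28 26]
384 [ 586. -173.  135.] [590. -80.  33.] [587. -78.  31.] [139 139 128]
396 [ 585. -173.  138.] [590. -75.  37.] [587. -75.  37.] [195 190 178]
```

```bash
python3 - <<'E'
from h import *
s=read_state(); im=get_image("wrist"); p=s["position"]; print(im["fx"],s["clock"])
for h in range(0,40,5): print(h,project(im,p+[1.8,10.8,h]).round(1),project(im,p+[-1.8,-10.8,h]).round(1))
w=cv2.imread("pics/w1.png")[250:300,270:300].mean(2).astype(int); 
for r in range(0,50,2): print(250+r,w[r,8:24:2])
E
```

```text
374.62434666339897 4.4
0 [[284.6 279.4]] [[284.7 239.3]]
5 [[284.6 284.2]] [[284.7 243.2]]
10 [[284.5 289.2]] [[284.6 247.3]]
15 [[284.5 294.6]] [[284.6 251.7]]
20 [[284.5 300.2]] [[284.6 256.3]]
25 [[284.4 306.1]] [[284.6 261.1]]
30 [[284.4 312.4]] [[284.5 266.3]]
35 [[284.4 319.1]] [[284.5 271.8]]
250 [209 209 207 210 207 208 209 208]
252 [149 182 192 188 177 166 147 111]
254 [160 226 231 229 225 207 132  82]
256 [181 228 224 227 227 195  78 109]
258 [191 188 160 194 220 163  64 150]
260 [168  93  87 136 182 119  73 181]
262 [173 100 143 161 136  70 107 205]
264 [213 179 193 190 130  59 164 224]
266 [229 227 226 201 104  88 200 230]
268 [226 227 222 165  74 129 217 226]
270 [120 123 105  71  47  73 116 119]
272 [73 71 45 36 35 40 68 71]
274 [75 77 40 36 37 39 69 74]
276 [77 72 46 34 40 42 69 74]
278 [76 71 44 34 33 37 71 72]
280 [72 64 43 35 34 38 64 70]
282 [70 67 42 35 35 35 66 72]
284 [75 69 45 32 36 37 57 69]
286 [73 66 39 31 33 37 60 71]
288 [73 69 35 33 30 30 61 68]
290 [73 68 38 28 29 32 63 73]
292 [70 61 36 28 29 32 56 70]
294 [67 56 32 34 29 30 56 69]
296 [71 64 31 30 27 32 51 72]
298 [70 61 28 25 27 27 57 73]
```

The finger geometry in the wrist view says the real tips are about 30 mm above the reported TCP, and contact at pad height ~61 agrees. I'll keep pressing in small steps and watch the force.

```bash

python3 -m jog '[[[0,0.02,-0.05],[0,0,0],1],[[0,0.03,-0.10],[0,0,0],1]]'
python3 -m jog '[[[0,0,-0.03],[0,0,0],1],[[0,0,-0.06],[0,0,0],1]]'
python3 -m jog '[[[0,0,-0.02],[0,0,0],1],[[0,0,-0.04],[0,0,0],1]]'
```

```text
clock: 4.65
position: [577.4, -152.1, 23.4]
ee_rot: [-0.647, 0.762, -0.0, 0.0]
contact_force: [0.0, -1.0, 2.1]
gripper_width: 0.2
grasp_force: 0.8
clock: 4.85
position: [577.0, -152.2, 17.1]
ee_rot: [-0.647, 0.762, 0.0, -0.0]
contact_force: [-1.5, -0.9, 8.5]
gripper_width: 0.3
grasp_force: 5.5
clock: 5.05
position: [577.0, -152.6, 14.2]
ee_rot: [-0.648, 0.762, -0.0, -0.0]
contact_force: [-1.5, -2.8, 4.6]
gripper_width: 0.1
grasp_force: 2.7
```

```bash

python3 -m jog '[[[0,0,-0.02],[0,0,0],1],[[0,0,-0.03],[0,0,0],1]]'
python3 -m jog '[[[0,0,-0.02],[0,0,0],1],[[0,0,-0.03],[0,0,0],1]]'
```

```text
clock: 5.25
position: [577.0, -152.4, 10.3]
ee_rot: [-0.647, 0.762, -0.0, -0.0]
contact_force: [-0.3, -0.7, 1.9]
gripper_width: 0.0
grasp_force: 0.9
clock: 5.45
position: [577.2, -152.3, 9.0]
ee_rot: [-0.648, 0.762, -0.0, -0.0]
contact_force: [-4.4, -0.2, 16.7]
gripper_width: 0.1
grasp_force: 8.5
```

```bash

python3 -m jog '[[[0,0.02,0.3],[0,0,0],1],[[0,0.2,0.8],[0,0,0],1],[[0,0.4,1],[0,0,0],1],[[0,0.5,1],[0,0,0],1]]'
python3 -m jog '[[[0,0.2,0.5],[0,0,0],1],[[0,0.4,0.9],[0,0,0],1],[[0,0.4,0.9],[0,0,0],1]]'
python3 - <<'E'
from h import *
s=read_state(); im=get_image("wrist"); P=cloud(im); print(s["contact_force"])
hsv=cv2.cvtColor(im["frame"],cv2.COLOR_RGB2HSV)
b=(hsv[...,0]>100)&(hsv[...,0]<130)&(hsv[...,1]>120)&(hsv[...,2]>60)&(np.hypot(P[...,0]-578,P[...,1]+150)<60)
print(b.sum(),np.median(P[b],0),P[b].min(0),P[b].max(0))
a=im["frame"];c=get_image("scene")["frame"][100:400,150:550]
cv2.imwrite("pics/w3.png",np.hstack([cv2.resize(a,(400,300)),c])[...,::-1])
E
```

```text
clock: 5.85
position: [579.8, -100.5, 111.1]
ee_rot: [-0.648, 0.762, -0.002, 0.003]
contact_force: [-0.2, -0.5, 0.2]
gripper_width: 0.1
grasp_force: 0.0
clock: 6.15
position: [580.8, -59.9, 203.0]
ee_rot: [-0.649, 0.761, -0.004, 0.005]
contact_force: [1.1, -0.4, 0.4]
gripper_width: 0.3
grasp_force: 0.0
[ 1.10496555 -0.36645264  0.3865222 ]
1922 [ 577.20126984 -157.14133506   38.20204506] [ 554.03951956 -174.39996943   34.83198706] [ 600.5236393  -139.66166246   41.05086635]
```

View pics/w3.png

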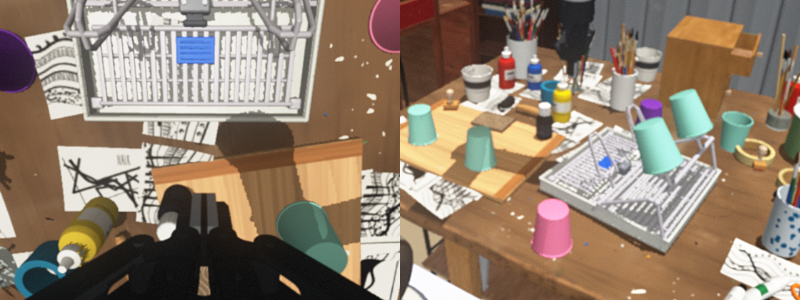

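The grate is shut: the pad is at (195,50) in the wrist view, measured at z≈38 and lying level. Next is pot B, the mint pot nearest the rack.

```bash

python3 -m jog '[[[-0.6,0.85,0],[0,0,0],-1],[[-0.6,0.85,0],[0,0,0],-1],[[-0.6,0.85,0],[0,0,0],-1]]' | head -2
python3 -m jog '[[[-0.6,0.87,0],[0,0,0],-1],[[-0.6,0.87,0],[0,0,0],-1],[[-0.6,0.87,0],[0,0,0],-1],[[-0.6,0.87,0],[0,0,0],-1]]'
python3 - <<'E'
from h import *
from scipy.spatial.transform import Rotation as R
s=read_state(); print(R.from_quat(s["ee_rot"]).as_matrix().round(3), s["position"])
im=get_image("wrist"); P=cloud(im); hsv=cv2.cvtColor(im["frame"],cv2.COLOR_RGB2HSV)
m=((hsv[...,0]>72)&(hsv[...,0]<95)&(hsv[...,1]>70)&(hsv[...,2]>60)&(P[...,2]>92)&(np.hypot(P[...,0]-458,P[...,1]-112)<60))
Q=P[m]; print(len(Q),((Q.max(0)+Q.min(0))/2).round(1),np.ptp(Q,0).round(1))
cv2.imwrite("pics/w4.png",im["frame"][...,::-1])
E
```

```text
clock: 6.55
position: [513.1, 25.0, 194.8]
clock: 6.95
position: [456.0, 110.2, 195.9]
ee_rot: [-0.648, 0.761, 0.0, -0.001]
contact_force: [0.2, -0.8, 0.0]
gripper_width: 85.4
grasp_force: 0.0
[[-0.16  -0.987 -0.003]
 [-0.987  0.16  -0.001]
 [ 0.002  0.003 -1.   ]] [456.02021227 110.24269939 195.91904853]
1757 [457.4 111.3 196. ] [ 52.9  54.  207.9]
```

View pics/w4.png

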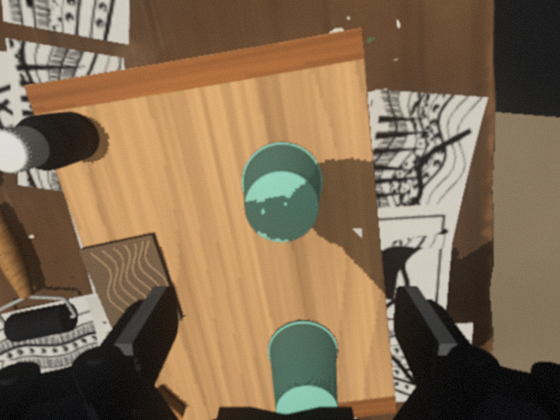

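The wrist view shows pot B centred at (283,205) between the open fingers, with pot A at (303,370) and clear of them. I'll descend over pot B.

```bash

python3 -m jog '[[[0.02,0.02,-0.4],[0,0,0],-1],[[0.02,0.02,-0.8],[0,0,0],-1],[[0.02,0.02,-1],[0,0,0],-1],[[0.02,0.02,-1],[0,0,0],-1]]'
python3 -m jog '[[[0,0,-0.2],[0,0,0],-1],[[0,0,-0.4],[0,0,0],-1],[[0,0,-0.6],[0,0,0],-1],[[0,0,-0.7],[0,0,0],-1],[[0,0,-0.7],[0,0,0],-1]]'
python3 - <<'E'
from h import *
s=read_state(); print(s["position"],s["contact_force"])
im=get_image("scene"); P=cloud(im)
u,v=project(im,[458,112,97])[0].astype(int); print(u,v)
c=im["frame"][v-60:v+60,u-70:u+70]; cv2.imwrite("pics/s4.png",cv2.resize(c,None,fx=4,fy=4,interpolation=cv2.INTER_CUBIC)[...,::-1])
E
```

```text
clock: 7.4
position: [457.3, 109.1, 93.7]
ee_rot: [-0.646, 0.763, 0.001, -0.005]
contact_force: [-0.9, 0.0, 0.3]
gripper_width: 85.4
grasp_force: 0.0
clock: 7.9
position: [459.3, 111.1, 26.8]
ee_rot: [-0.647, 0.763, 0.0, -0.001]
contact_force: [-0.1, 0.2, -0.2]
gripper_width: 85.3
grasp_force: 0.0
[459.28128142 111.09852657  26.82864118] [-0.09280165  0.16866348 -0.15033399]
228 230
```

View pics/s4.png

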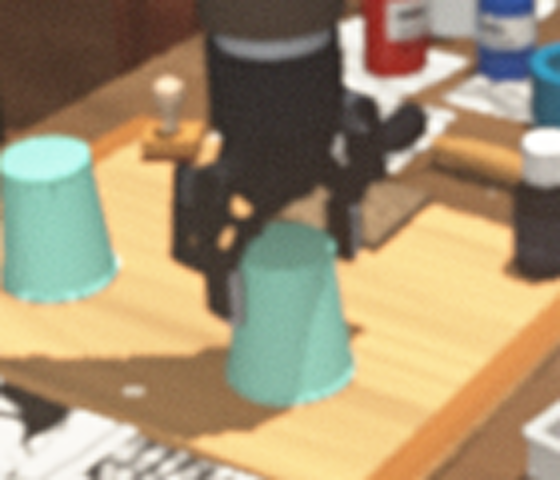

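The crop shows the near fingertip at (225,320), about 35 mm below the pot's top at (290,245). This confirms the offset, so I'll go 13 mm lower and close.

```bash

python3 -m jog '[[[-0.01,0.01,-0.06],[0,0,0],-1],[[-0.01,0.01,-0.13],[0,0,0],-1],[[-0.01,0.01,-0.13],[0,0,0],1],[[-0.01,0.01,-0.13],[0,0,0],1],[[-0.01,0.01,-0.13],[0,0,0],1],[[-0.01,0.01,-0.13],[0,0,0],1],[[-0.01,0.01,-0.13],[0,0,0],1],[[-0.01,0.01,-0.13],[0,0,0],1]]'
python3 -m jog '[[[0,0,0.1],[0,0,0],1],[[0,0,0.5],[0,0,0],1],[[0,0,1],[0,0,0],1],[[0,0,1],[0,0,0],1]]'
python3 -m jog '[[[0,0,0.5],[0,0,0],1],[[0,0,0.9],[0,0,0],1],[[0,0,0.9],[0,0,0],1]]'
python3 - <<'E'
from h import *
s=read_state(); print(s["joints"].round(2))
im=get_image("wrist"); P=cloud(im); hsv=cv2.cvtColor(im["frame"],cv2.COLOR_RGB2HSV)
im2=get_image("scene"); P2=cloud(im2); h2=cv2.cvtColor(im2["frame"],cv2.COLOR_RGB2HSV)
m=((h2[...,0]>72)&(h2[...,0]<95)&(h2[...,1]>70)&(h2[...,2]>60)&(np.hypot(P2[...,0]-458,P2[...,1]-112)<60)&(P2[...,2]>110))
Q=P2[m]; print(m.sum(),Q.min(0),Q.max(0)); print(s["position"])
for z in range(130,320,10):
  q=Q[np.abs(Q[:,2]-z)<5]
  if len(q)>10: print(z,len(q),((q.max(0)+q.min(0))/2).round(1),np.ptp(q,0).round(1))
E
```

```text
clock: 8.75
position: [458.1, 113.0, 15.2]
ee_rot: [-0.648, 0.762, -0.0, 0.0]
contact_force: [-1.8, 0.4, 5.6]
gripper_width: 64.4
grasp_force: 64.3
clock: 9.15
position: [462.9, 115.3, 121.6]
ee_rot: [-0.648, 0.762, -0.002, 0.008]
contact_force: [1.4, 0.3, -0.3]
gripper_width: 64.8
grasp_force: 66.1
clock: 9.45
position: [461.7, 114.5, 210.9]
ee_rot: [-0.648, 0.762, -0.002, 0.007]
contact_force: [0.6, 0.7, -0.5]
gripper_width: 64.6
grasp_force: 66.6
[ 0.59  0.11 -0.34  0.   -1.1  -0.75]
1104 [421.33280476  75.21205162 203.64266313] [484.54618334 131.32742862 302.76987947]
[461.65217844 114.4695214  210.88922064]
210 139 [446.  102.9 210. ] [49.4 55.4  9.9]
220 138 [444.9 104.2 220. ] [46.5 54.3  9.9]
230 132 [447.7 102.2 230. ] [48.3 48.4  9.9]
240 105 [447.1  96.8 239.7] [44.4 36.8  9.4]
250 101 [446.7  94.5 250. ] [40.8 27.9  9.8]
260 107 [449.8  95.3 260.1] [46.4 30.4  9.8]
270 103 [449.8  94.8 270.1] [44.2 28.   9.7]
280 106 [446.   96.3 280. ] [47.6 30.1  9.9]
290 169 [453.2 105.2 289.3] [62.7 44.5  8.5]
```

```bash
python3 - <<'E'
from h import *
P=np.load("top.npy").reshape(-1,3); P=P[~np.isnan(P).any(1)]
a0=np.radians(-9.3); ya=np.array([np.cos(a0),np.sin(a0),0]); xa=np.array([ya[1],-ya[0],0]); a=-.5*xa+np.array([0,0,.866]); n=np.cross(a,ya)  # n: perp
mid=np.array([576.2,-160,154.6])-85*a
for nm,sg in(("far",1),("near",-1)):
    O=mid+sg*80*ya; d=P-O; s=d@a; u=d@ya; v=d@n
    k=(np.hypot(u,v)<45)&(s>-5)&(s<100)&(P[:,2]>70)
    print(nm,O.round(1),"n=",n.round(2))
    for lo in range(10,95,10):
        q=k&(s>=lo)&(s<lo+10)
        if q.sum()>5: print(lo,q.sum(),"u",u[q].min().round(1),u[q].max().round(1),"v",v[q].min().round(1),v[q].max().round(1),"mean",u[q].mean().round(1),v[q].mean().round(1))
E
```

```text
far [ 648.3 -214.9   81. ] n= [ 0.14  0.85 -0.5 ]
10 17 u -26.4 24.7 v -27.4 22.6 mean -4.6 -6.1
20 18 u -25.2 21.8 v -25.7 22.7 mean -2.2 -7.0
30 19 u -24.6 20.7 v -24.2 20.6 mean -3.0 -3.9
40 105 u -29.7 29.2 v -22.4 43.3 mean -0.4 29.4
50 16 u -23.6 18.7 v -21.4 17.9 mean -3.0 -5.3
60 23 u -20.3 17.5 v -21.4 17.3 mean -3.6 -3.8
70 33 u -19.2 16.3 v -19.0 15.1 mean -3.4 -4.0
80 54 u -13.2 10.4 v -12.6 11.1 mean -1.7 -0.9
near [ 490.4 -189.    81. ] n= [ 0.14  0.85 -0.5 ]
10 12 u -25.5 26.3 v -27.9 -0.7 mean 2.5 -12.2
20 13 u -24.5 24.5 v -25.5 -0.2 mean -3.5 -10.8
30 13 u -22.1 23.4 v -23.7 20.0 mean -1.2 -5.2
40 105 u -29.6 28.5 v -23.3 44.3 mean 0.3 29.7
50 22 u -25.7 21.1 v -22.4 36.8 mean -2.6 4.5
60 16 u -18.2 19.9 v -20.3 14.6 mean 0.2 -6.1
70 29 u -17.5 18.2 v -19.1 18.0 mean -1.1 -3.4
80 53 u -12.8 11.6 v -14.7 10.8 mean 0.1 -1.6
```

```bash

python3 -m jog '[[[0.14,-0.75,0.05],[-0.082,0.0133,0],1],[[0.14,-0.75,0.05],[-0.082,0.0133,0],1],[[0.14,-0.75,0.05],[-0.082,0.0133,0],1]]'|head -2
python3 -m jog '[[[0.14,-0.75,0.03],[-0.082,0.0133,0],1],[[0.14,-0.75,0.03],[-0.082,0.0133,0],1],[[0.14,-0.75,0.03],[-0.082,0.0133,0],1]]'|head -2
python3 -m jog '[[[0.14,-0.75,0],[-0.082,0.0133,0],1],[[0.14,-0.75,0],[-0.082,0.0133,0],1],[[0.14,-0.75,0],[-0.082,0.0133,0],1],[[0.14,-0.75,0],[-0.082,0.0133,0],1],[[0.14,-0.75,0],[-0.082,0.0133,0],1]]'
cat > chk.py <<'E'
from h import *
import sys
from scipy.spatial.transform import Rotation as R
a0=np.radians(-9.3); ya=np.array([np.cos(a0),np.sin(a0),0]); xa=np.array([ya[1],-ya[0],0]); a=-.5*xa+np.array([0,0,.866]); n=np.cross(a,ya)
O={"near":np.array([490.2,-190.3,81.7]),"far":np.array([646.6,-216,81.7])}[sys.argv[1]]
s=read_state(); M=R.from_quat(s["ee_rot"]).as_matrix(); d=s["position"]-O
print("joints",s["joints"].round(2),"pos",s["position"].round(1),"TCP along,u,v",(d@a).round(1),(d@ya).round(1),(d@n).round(1))
tgt=np.column_stack([np.cross(-ya,-a),-ya,-a])
print("fix turn units",(R.from_matrix(tgt@M.T).as_rotvec(degrees=True)/120).round(3))
for cam in("scene","top"):
    im=get_image(cam); P=cloud(im); h=cv2.cvtColor(im["frame"],cv2.COLOR_RGB2HSV)
    m=((h[...,0]>72)&(h[...,0]<95)&(h[...,1]>70)&(h[...,2]>40)); m=cv2.erode(m.astype(np.uint8),np.ones((2,2)))>0
    D=P-O; S=D@a; U=D@ya; V=D@n; m&=(np.hypot(U,V)<60)&(S>-20)&(S<300)
    if m.sum()<30: print(cam,"few"); continue
    q=S[m]; e=np.percentile(q,98); t=m&(S>e-5)
    print(cam,m.sum(),"S",np.percentile(q,[1,99]).round(1),"disc u",U[t].min().round(1),U[t].max().round(1),"v",V[t].min().round(1),V[t].max().round(1))
    # LSQ axis fit on cone side: radius(s)=28+0.1235*(S_end-s)
    from scipy.optimize import least_squares
    k=m&(S<e-6)&(S>e-84); 
    if k.sum()>100:
        f=lambda p:np.hypot(U[k]-p[0]-p[2]*(e-S[k])/85,V[k]-p[1]-p[3]*(e-S[k])/85)-(28+.1235*(e-S[k]))
        r=least_squares(f,[0,0,0,0],loss="soft_l1"); print("  end u,v",r.x[:2].round(1),"rim u,v",(r.x[:2]+r.x[2:]).round(1),"res",np.abs(r.fun).mean().round(2))
E
python3 chk.py near
```

```text
clock: 9.85
position: [470.9, 36.2, 207.2]
clock: 10.15
position: [484.9, -38.3, 210.3]
clock: 10.65
position: [500.4, -111.1, 212.6]
ee_rot: [-0.626, 0.736, -0.167, -0.195]
contact_force: [-0.3, 0.3, -1.0]
gripper_width: 64.3
grasp_force: 66.6
joints [ 0.36  0.25 -0.45  0.48 -1.2  -0.78] pos [ 500.4 -111.1  212.6] TCP along,u,v 153.3 -2.7 3.7
fix turn units [-0.001  0.001 -0.   ]
scene 359 S [150.6 232.9] disc u -32.0 8.8 v -23.7 -6.2
  end u,v [-2.7  2.7] rim u,v [-2.7  3.9] res 1.2
top 1075 S [153.5 237.9] disc u -27.2 21.5 v -26.1 -1.0
  end u,v [-2.9  3.3] rim u,v [-2.5  4.5] res 0.51
```

The scene and top fits agree: the pot's axis is parallel to the peg and off by u=-2.7, v=+3.7 mm. I'll correct that and slide down to just above the peg top.

```bash

python3 -m jog '[[[-0.01,-0.1,-0.12],[0,0,0],1],[[-0.02,-0.3,-0.44],[0,0,0],1],[[-0.02,-0.3,-0.44],[0,0,0],1],[[-0.02,-0.3,-0.44],[0,0,0],1]]'
python3 chk.py near
```

```text
clock: 11.15
position: [498.4, -141.9, 168.8]
ee_rot: [-0.626, 0.736, -0.168, -0.196]
contact_force: [-0.9, 0.0, 0.9]
gripper_width: 64.7
grasp_force: 66.6
joints [ 0.3   0.28 -0.53  0.53 -1.07 -0.8 ] pos [ 498.4 -141.9  168.8] TCP along,u,v 100.0 0.3 -1.0
fix turn units [-0.001  0.001 -0.   ]
scene 330 S [ 98.5 179.7] disc u -30.0 22.0 v -27.7 -1.3
  end u,v [ 0.4 -2.1] rim u,v [0.3 0.2] res 1.04
top 911 S [100.5 185.1] disc u -24.9 24.6 v -30.3 -7.9
  end u,v [ 1.  -1.5] rim u,v [ 1.  -0.2] res 0.54
```

```bash

python3 -m jog '[[[-0.02,-0.11,-0.21],[0,0,0],1],[[-0.035,-0.2,-0.38],[0,0,0],1],[[-0.05,-0.3,-0.55],[0,0,0],1],[[-0.065,-0.385,-0.7],[0,0,0],1],[[-0.065,-0.385,-0.7],[0,0,0],1]]'
python3 -m jog '[[[-0.004,-0.025,-0.043],[0,0,0],1],[[-0.008,-0.049,-0.087],[0,0,0],1],[[-0.008,-0.049,-0.087],[0,0,0],1]]'
python3 chk.py near
```

```text
clock: 11.75
position: [491.0, -180.9, 97.9]
ee_rot: [-0.625, 0.736, -0.167, -0.197]
contact_force: [-0.5, -0.4, -0.3]
gripper_width: 64.2
grasp_force: 66.6
clock: 12.05
position: [491.1, -185.3, 89.9]
ee_rot: [-0.625, 0.736, -0.168, -0.196]
contact_force: [-0.9, 0.7, 0.7]
gripper_width: 64.4
grasp_force: 66.6
joints [ 0.2   0.37 -0.68  0.67 -0.85 -0.89] pos [ 491.1 -185.3   89.9] TCP along,u,v 9.7 0.1 0.3
fix turn units [-0.001  0.001 -0.   ]
scene 393 S [ 7.3 89.6] disc u -27.4 20.7 v -27.6 2.5
  end u,v [ 1.1 -2.5] rim u,v [-0.1  0.8] res 1.2
top 690 S [ 9.7 94.6] disc u -22.5 23.5 v -29.5 -8.8
  end u,v [ 0.  -0.5] rim u,v [0.5 0.6] res 0.52
```

Free sliding with no contact force. About 7 mm remain.

```bash

python3 -m jog '[[[-0.002,-0.012,-0.022],[0,0,0],1],[[-0.004,-0.025,-0.043],[0,0,0],1],[[-0.004,-0.025,-0.043],[0,0,0],1]]'
python3 -m jog '[[[-0.002,-0.01,-0.017],[0,0,0],1],[[-0.002,-0.01,-0.017],[0,0,0],1]]'
```

```text
clock: 12.45
position: [490.1, -188.1, 85.2]
ee_rot: [-0.625, 0.736, -0.167, -0.197]
contact_force: [0.8, 0.0, -0.7]
gripper_width: 64.4
grasp_force: 66.6
clock: 12.65
position: [490.6, -188.7, 85.0]
ee_rot: [-0.626, 0.736, -0.168, -0.196]
contact_force: [-3.7, 6.0, 7.2]
gripper_width: 64.9
grasp_force: 68.1
```

Firm contact at along ≈ 4 mm means the pot is home. I'll open and back out along the peg axis.

```bash

python3 -m jog '[[[0,0,0],[0,0,0],-1],[[0,0,0],[0,0,0],-1],[[0,0,0],[0,0,0],-1],[[0,0,0],[0,0,0],-1],[[0,0,0],[0,0,0],-1]]'
python3 -m jog '[[[0.008,0.05,0.087],[0,0,0],-1],[[0.03,0.2,0.35],[0,0,0],-1],[[0.06,0.4,0.69],[0,0,0],-1],[[0.08,0.49,0.866],[0,0,0],-1],[[0.08,0.49,0.866],[0,0,0],-1]]'
python3 -m jog '[[[0.04,0.2,0.4],[0,0,0],-1],[[0.04,0.3,0.6],[0,0,0],-1],[[0.04,0.3,0.6],[0,0,0],-1]]'
python3 chk.py near
```

```text
clock: 13.15
position: [490.2, -189.1, 83.6]
ee_rot: [-0.625, 0.736, -0.167, -0.197]
contact_force: [-0.1, 0.2, -0.8]
gripper_width: 85.2
grasp_force: 0.0
clock: 13.65
position: [501.0, -138.0, 173.4]
ee_rot: [-0.626, 0.736, -0.169, -0.193]
contact_force: [-0.2, -0.3, 0.1]
gripper_width: 85.0
grasp_force: 0.0
clock: 13.95
position: [503.8, -108.8, 232.4]
ee_rot: [-0.626, 0.736, -0.169, -0.194]
contact_force: [0.6, -0.2, -0.6]
gripper_width: 85.8
grasp_force: 0.0
joints [ 0.37  0.23 -0.41  0.47 -1.24 -0.76] pos [ 503.8 -108.8  232.4] TCP along,u,v 171.9 0.3 -3.8
fix turn units [-0.001  0.003 -0.001]
scene 492 S [ 1.4 83.5] disc u -31.3 10.1 v -15.3 16.8
  end u,v [-0.9  7.4] rim u,v [0.9 7.5] res 1.03
top 1071 S [ 3.9 89.4] disc u -28.2 23.2 v -22.7 29.9
  end u,v [0.2 6.3] rim u,v [1.2 7.8] res 0.72
```

Pot B is home: closed end at ~86 mm along the peg, lateral offset ~7 mm (sagged onto the cage), which is within tolerance. Next is pot A.

```bash

python3 -m jog '[[[-0.07,0.83,-0.02],[0.0617,-0.01,0],-1],[[-0.07,0.83,-0.02],[0.0617,-0.01,0],-1],[[-0.07,0.83,-0.02],[0.0617,-0.01,0],-1]]'|head -2
python3 -m jog '[[[-0.07,0.83,-0.02],[0.0617,-0.01,0],-1],[[-0.07,0.83,-0.02],[0.0617,-0.01,0],-1],[[-0.07,0.83,-0.02],[0.0617,-0.01,0],-1]]'|head -2
python3 -m jog '[[[-0.07,0.83,-0.02],[0.0617,-0.01,0],-1],[[-0.07,0.83,-0.02],[0.0617,-0.01,0],-1],[[-0.07,0.83,-0.02],[0.0617,-0.01,0],-1]]'|head -2
python3 -m jog '[[[-0.07,0.83,-0.02],[0.0617,-0.01,0],-1],[[-0.07,0.83,-0.02],[0.0617,-0.01,0],-1],[[-0.07,0.83,-0.02],[0.0617,-0.01,0],-1]]'|head -2
python3 -m jog '[[[-0.08,0.81,-0.02],[0,0,0],-1],[[-0.08,0.81,-0.02],[0,0,0],-1],[[-0.08,0.81,-0.02],[0,0,0],-1],[[-0.08,0.81,-0.02],[0,0,0],-1],[[-0.08,0.81,-0.02],[0,0,0],-1]]'
python3 - <<'E'
from h import *
s=read_state(); print(s["joints"].round(2))
im=get_image("wrist"); P=cloud(im); hsv=cv2.cvtColor(im["frame"],cv2.COLOR_RGB2HSV)
m=((hsv[...,0]>72)&(hsv[...,0]<95)&(hsv[...,1]>70)&(hsv[...,2]>60)&(P[...,2]>92)&(P[...,2]<105)&(np.hypot(P[...,0]-467,P[...,1]-304)<60))
Q=P[m]; print(len(Q),((Q.max(0)+Q.min(0))/2).round(1),np.ptp(Q,0).round(1))
E
```

```text
clock: 14.35
position: [494.9, -25.5, 227.2]
clock: 14.65
position: [487.8, 57.2, 225.1]
clock: 14.95
position: [480.8, 139.9, 222.9]
clock: 15.25
position: [473.9, 222.6, 220.8]
clock: 15.75
position: [466.2, 301.2, 219.6]
ee_rot: [-0.647, 0.763, 0.0, -0.0]
contact_force: [0.7, 0.5, 0.0]
gripper_width: 85.1
grasp_force: 0.0
[ 0.87  0.25 -0.14 -0.   -1.18 -1.03]
606 [466.9 304.5  95.7] [52.6 53.7  7.3]
```

```bash

python3 -m jog '[[[0.01,0.03,-0.45],[0,0,0],-1],[[0.01,0.03,-0.9],[0,0,0],-1],[[0.01,0.03,-1],[0,0,0],-1],[[0.01,0.03,-1],[0,0,0],-1]]'
python3 -m jog '[[[0,0,-0.3],[0,0,0],-1],[[0,0,-0.6],[0,0,0],-1],[[0,0,-0.8],[0,0,0],-1],[[0,0,-0.9],[0,0,0],-1],[[0,0,-0.9],[0,0,0],-1]]'
```

```text
clock: 16.2
position: [467.0, 304.4, 119.3]
ee_rot: [-0.647, 0.762, 0.0, -0.001]
contact_force: [0.8, 0.8, 0.1]
gripper_width: 85.8
grasp_force: 0.0
clock: 16.7
position: [468.0, 306.3, 31.0]
ee_rot: [-0.647, 0.762, 0.0, 0.001]
contact_force: [-0.2, -0.0, 0.2]
gripper_width: 85.5
grasp_force: 0.0
```

```bash

python3 -m jog '[[[-0.01,-0.01,-0.08],[0,0,0],-1],[[-0.01,-0.01,-0.16],[0,0,0],-1],[[-0.01,-0.01,-0.16],[0,0,0],-1],[[-0.01,-0.01,-0.16],[0,0,0],1],[[-0.01,-0.01,-0.16],[0,0,0],1],[[-0.01,-0.01,-0.16],[0,0,0],1],[[-0.01,-0.01,-0.16],[0,0,0],1],[[-0.01,-0.01,-0.16],[0,0,0],1],[[-0.01,-0.01,-0.16],[0,0,0],1]]'
python3 -m jog '[[[0,0,0.1],[0,0,0],1],[[0,0,0.5],[0,0,0],1],[[0,0,1],[0,0,0],1],[[0,0,1],[0,0,0],1]]'
python3 -m jog '[[[0,0,0.5],[0,0,0],1],[[0,0,1],[0,0,0],1],[[0,0,1],[0,0,0],1]]'
```

```text
clock: 17.6
position: [466.8, 305.7, 15.6]
ee_rot: [-0.648, 0.762, 0.001, 0.002]
contact_force: [-1.3, -0.7, 5.4]
gripper_width: 65.0
grasp_force: 64.5
clock: 18.0
position: [470.2, 308.5, 122.2]
ee_rot: [-0.648, 0.762, 0.001, 0.008]
contact_force: [0.4, 0.9, -0.3]
gripper_width: 64.6
grasp_force: 65.9
clock: 18.3
position: [469.8, 307.7, 222.8]
ee_rot: [-0.648, 0.762, 0.0, 0.009]
contact_force: [0.5, 0.7, -0.6]
gripper_width: 64.8
grasp_force: 66.3
```

```bash

python3 -m jog '[[[0.31,-0.745,0],[0,0,0],1],[[0.31,-0.745,0],[0,0,0],1]]'|head -2
python3 -m jog '[[[0.31,-0.745,0],[0,0,0],1],[[0.31,-0.745,0],[0,0,0],1]]'|head -2
python3 -m jog '[[[0.31,-0.745,0],[-0.0617,0.01,0],1],[[0.31,-0.745,0],[-0.0617,0.01,0],1]]'|head -2
python3 -m jog '[[[0.31,-0.745,0],[-0.0617,0.01,0],1],[[0.31,-0.745,0],[-0.0617,0.01,0],1]]'|head -2
python3 -m jog '[[[0.31,-0.745,0],[-0.0617,0.01,0],1],[[0.31,-0.745,0],[-0.0617,0.01,0],1]]'|head -2
python3 -m jog '[[[0.31,-0.73,0],[-0.0617,0.01,0],1],[[0.31,-0.73,0],[-0.0617,0.01,0],1],[[0.31,-0.73,0],[-0.0617,0.01,0],1],[[0.31,-0.73,0],[-0.0617,0.01,0],1]]'
python3 chk.py far
```

```text
clock: 18.5
position: [497.2, 229.4, 214.6]
clock: 18.7
position: [528.5, 153.7, 214.3]
clock: 18.9
position: [560.0, 80.2, 213.3]
clock: 19.1
position: [590.7, 6.0, 212.6]
clock: 19.3
position: [621.5, -68.5, 212.0]
clock: 19.7
position: [652.0, -141.0, 213.7]
ee_rot: [-0.625, 0.737, -0.167, -0.197]
contact_force: [-0.0, 0.5, 0.0]
gripper_width: 64.6
grasp_force: 66.3
joints [ 0.24  0.49 -0.08  0.5  -1.26 -0.62] pos [ 652.  -141.   213.7] TCP along,u,v 151.7 -6.8 -1.2
fix turn units [-0.001  0.     0.001]
scene 339 S [148.4 231.2] disc u -35.2 7.9 v -29.3 -7.0
  end u,v [-6.7  0.1] rim u,v [-6.2 -1.3] res 1.27
top 957 S [152.2 236.2] disc u -33.1 17.4 v -29.7 -4.3
  end u,v [-7.9 -0.3] rim u,v [-7.5  0.4] res 0.59
```

```bash

python3 -m jog '[[[0.06,-0.04,-0.05],[0,0,0],1],[[0.03,-0.25,-0.435],[0,0,0],1],[[0.03,-0.25,-0.435],[0,0,0],1],[[0.03,-0.25,-0.435],[0,0,0],1]]'
python3 chk.py far
```

```text
clock: 20.2
position: [655.2, -165.5, 170.5]
ee_rot: [-0.626, 0.736, -0.167, -0.197]
contact_force: [0.5, -0.4, -0.0]
gripper_width: 64.4
grasp_force: 66.3
joints [ 0.2   0.53 -0.13  0.53 -1.16 -0.64] pos [ 655.2 -165.5  170.5] TCP along,u,v 102.5 0.3 0.0
fix turn units [-0. -0. -0.]
scene 341 S [ 99.  181.9] disc u -26.3 17.6 v -27.8 -7.9
  end u,v [0.7 0.3] rim u,v [ 1.  -0.1] res 1.19
top 830 S [103.6 187.8] disc u -25.1 25.3 v -29.1 -3.7
  end u,v [-0.   0.3] rim u,v [0.6 0.8] res 0.56
```

```bash

python3 -m jog '[[[-0.016,-0.1,-0.173],[0,0,0],1],[[-0.03,-0.2,-0.35],[0,0,0],1],[[-0.05,-0.3,-0.52],[0,0,0],1],[[-0.066,-0.4,-0.7],[0,0,0],1],[[-0.066,-0.4,-0.7],[0,0,0],1]]'
python3 -m jog '[[[-0.004,-0.025,-0.043],[0,0,0],1],[[-0.008,-0.049,-0.087],[0,0,0],1],[[-0.008,-0.049,-0.087],[0,0,0],1]]'
python3 chk.py far | head -1
```

```text
clock: 20.8
position: [647.6, -205.9, 99.7]
ee_rot: [-0.625, 0.736, -0.166, -0.197]
contact_force: [-1.1, -0.4, -0.9]
gripper_width: 64.5
grasp_force: 66.2
clock: 21.1
position: [648.2, -210.1, 92.6]
ee_rot: [-0.625, 0.736, -0.168, -0.196]
contact_force: [0.6, -0.6, -1.2]
gripper_width: 64.4
grasp_force: 66.3
joints [ 0.12  0.59 -0.26  0.62 -0.98 -0.7 ] pos [ 648.2 -210.1   92.6] TCP along,u,v 12.4 0.6 -0.2
```

```bash

python3 -m jog '[[[-0.003,-0.017,-0.03],[0,0,0],1],[[-0.006,-0.035,-0.06],[0,0,0],1],[[-0.006,-0.035,-0.06],[0,0,0],1]]'
python3 -m jog '[[[-0.002,-0.01,-0.017],[0,0,0],1],[[-0.002,-0.01,-0.017],[0,0,0],1]]'
python3 -m jog '[[[-0.001,-0.005,-0.009],[0,0,0],1],[[-0.001,-0.005,-0.009],[0,0,0],1]]'
```

```text
clock: 21.5
position: [647.1, -214.0, 85.8]
ee_rot: [-0.625, 0.736, -0.167, -0.197]
contact_force: [0.8, 0.5, -0.3]
gripper_width: 64.8
grasp_force: 66.3
clock: 21.7
position: [647.4, -214.4, 85.6]
ee_rot: [-0.626, 0.736, -0.168, -0.196]
contact_force: [-1.8, 4.5, 3.1]
gripper_width: 64.6
grasp_force: 67.2
clock: 21.9
position: [647.5, -214.6, 85.6]
ee_rot: [-0.626, 0.736, -0.168, -0.196]
contact_force: [-4.5, 6.3, 7.4]
gripper_width: 64.2
grasp_force: 67.9
```

Same firm contact, so pot A is home. I'll release it and retreat.

```bash

python3 -m jog '[[[0,0,0],[0,0,0],-1],[[0,0,0],[0,0,0],-1],[[0,0,0],[0,0,0],-1],[[0,0,0],[0,0,0],-1],[[0,0,0],[0,0,0],-1]]'
python3 -m jog '[[[0.008,0.05,0.087],[0,0,0],-1],[[0.03,0.2,0.35],[0,0,0],-1],[[0.06,0.4,0.69],[0,0,0],-1],[[0.08,0.49,0.866],[0,0,0],-1],[[0.08,0.49,0.866],[0,0,0],-1]]'
python3 -m jog '[[[0.02,0.4,0.4],[0,0,0],-1],[[0,0.7,0.6],[0,0,0],-1],[[0,1,0.6],[0,0,0],-1],[[0,1,0.6],[0,0,0],-1],[[0,1,0.6],[0,0,0],-1],[[0,1,0.6],[0,0,0],-1],[[0,1,0.6],[0,0,0],-1]]'
python3 chk.py far; python3 chk.py near
python3 - <<'E'
from h import *
im=get_image("scene"); im2=get_image("top"); P=cloud(im2); h=cv2.cvtColor(im2["frame"],cv2.COLOR_RGB2HSV)
b=(h[...,0]>100)&(h[...,0]<130)&(h[...,1]>120)&(np.hypot(P[...,0]-577,P[...,1]+157)<45)
print("pad",b.sum(),np.nanmedian(P[b],0),P[b].max(0))
cv2.imwrite("pics/end.png",np.hstack([im["frame"][120:370,220:520],im2["frame"][120:370,130:500]])[...,::-1])
E
```

```text
clock: 22.4
position: [646.8, -215.6, 83.2]
ee_rot: [-0.625, 0.736, -0.167, -0.197]
contact_force: [-0.5, 0.4, 0.3]
gripper_width: 85.3
grasp_force: 0.0
clock: 22.9
position: [657.7, -164.5, 174.4]
ee_rot: [-0.626, 0.736, -0.17, -0.193]
contact_force: [0.2, 0.1, -0.5]
gripper_width: 85.5
grasp_force: 0.0
clock: 23.6
position: [654.4, -67.6, 229.4]
ee_rot: [-0.625, 0.737, -0.167, -0.197]
contact_force: [0.5, -0.1, 0.1]
gripper_width: 85.4
grasp_force: 0.0
joints [ 0.34  0.5  -0.02  0.46 -1.36 -0.68] pos [654.4 -67.6 229.4] TCP along,u,v 201.8 -16.3 54.0
fix turn units [-0.001 -0.     0.001]
scene 442 S [ 1.7 83.5] disc u -30.0 11.8 v -18.2 16.7
  end u,v [0.5 7.2] rim u,v [2.2 6.3] res 1.23
top 1051 S [ 4.5 88.8] disc u -29.1 23.8 v -22.8 29.6
  end u,v [-0.3  6.3] rim u,v [0.7 7.7] res 0.66
joints [ 0.35  0.5  -0.02  0.46 -1.36 -0.68] pos [654.6 -67.4 229.7] TCP along,u,v 202.1 142.4 54.0
fix turn units [-0.001  0.     0.001]
scene 541 S [ 1.2 83.8] disc u -30.9 12.9 v -16.9 17.2
  end u,v [-0.6  6.2] rim u,v [0.9 8. ] res 1.12
top 1067 S [ 4.  89.3] disc u -28.3 23.4 v -22.2 29.1
  end u,v [0.3 6.2] rim u,v [1.  7.7] res 0.56
pad 238 [ 576.74084515 -156.76132611   38.45522214] [ 598.17591518 -139.51100543   44.43608152]
```

View pics/end.png

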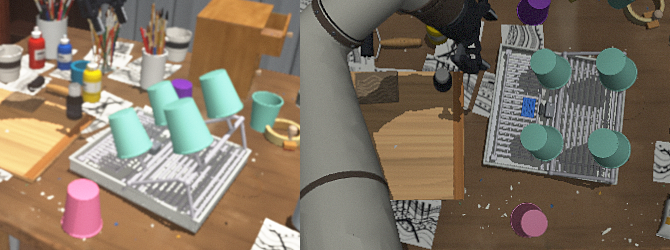

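The final view shows both mint pots hung on the front pegs (right panel (550,68) and (541,142)), the pad level at z≈38 and the bystanders untouched. I'm handing it in.

```bash
python3 -c "
from bench import job_done; print(job_done())"
```

```text
the job is handed in; nothing more can be done
None
```

I snapped the grate shut, hung both pots fully home on the front pegs and let them go, left the bystanders where they were, and handed the job in at about 24 s; the hand-in returned no verdict.

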